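# Change the worn eye-shield pane on the bench grinder

### The arm

A 6-joint arm with a two-finger parallel gripper is mounted at the origin on the work surface. World frame = base frame: x ahead of the robot, y to its left, z up, the work surface at z = 0. Lengths are in m, angles in rad, forces in N, time in s.
With the tool pointing down it reaches from about 0.25 to 0.8 m from the base axis. Payload 8.5 kg.
Tool frame: the origin (TCP) lies at the very end of the fingers, on their centre line; the grasp point (between the pads) lies 19 mm behind it (robot.pinch_z is the distance from the TCP to the grasp point, in m); x points along the fingers, y is the direction in which the jaws open and shut, and the axes are right-handed (so a half turn about x gives the same grasp; the last joint's range is limited). The gripper opens to 85 mm and grips with 20 to 120 N. Pads are 22 mm wide; open, the fingers measure 114 mm over their backs; the gripper's body (76 mm by 85 mm) begins 54 mm behind the grasp point. The pads swing forward as they close: fully open they stand 13 mm farther back than shut.
Start: joints at [-1.117, 0.238, -0.013, 1.319, 0, 1.571], TCP at [0.23, -0.472, 0.231] pointing down, gripper open.
Joint ranges: [-2.66, 2.66], [-1.03, 1.9], [-1.14, 1.46], [-1.82, 2.27], [-1.45, 1.34], [-3.14, 3.14]. Speed limits (rad/s): [2.22, 2.22, 2.79, 3.14, 3.14, 3.14].

### API

Orientations are given as [roll, pitch, yaw] about the fixed x, y, z axes, in that order (R = Rz(yaw) Ry(pitch) Rx(roll)).
In Python, from cell import robot gives the robot as it stands. Calls block until the motion is done:
- robot.movep(position, orientation): joint-space move of the TCP to a pose.
- robot.movel(position, rot=None, max_speed=0.15, contact_N=None): straight line of the TCP; rot=None keeps the orientation; max_speed is the mean speed in m/s. With contact_N (N) it stops when the force on the tool has changed by that much, and returns True; else False.
- robot.move_joints(angles): joint-space move.
- robot.grip(opening, squeeze=None): finger opening in m; squeeze is the grip in N (None keeps the last); returns when the fingers have stopped.
- robot.sleep(seconds).
- robot.ik(position, orientation): joint angles nearest the present ones, or None.
- robot.state(): the state.
- robot.grab_frame(name): name is "scene" or "top" or "wrist"; returns the picture (420x560x3 uint8, red, green, blue); there is no depth.
- robot.calibration(name): a dict with "K" (3x3 intrinsics, pixels), "rvec" (rotation vector, rad) and "tvec" (3), from world to camera coordinates, as OpenCV has them; the wrist camera has in their place "tool_from_camera" (4x4, takes a point from camera to tool coordinates, whose origin is the TCP and whose axes are the tool frame's). Camera axes: x right, y down, z forward; pixel columns grow to the right and rows downward; lengths in m; the calibration is good to about 2 mm. A picture is of the moment at which its call begins: read the wrist's pose just before it. calibration takes no time and is no camera call.
A pose or a line that the arm cannot do raises robot.PlanningError and nothing moves.
- robot.job_done(): hands the job in, once; it reports no verdict.
Trained networks look in the newest picture that a camera, given by its name, has taken for a name from the list of things; names that differ only in an ending like _2 or _b are one class to them, and where a whole thing is asked for, a point or a joint stands for the part that bears it (a point fixed in the world has none). Each returns a list of dicts, best first, with "score" (0 to 1); they miss things now and then, are a little off and sometimes report something else, mostly with a low value. They report only what shows in the picture. A call takes as long as a camera call. They do not tell look-alikes from the thing itself.
- robot.spot_in(target, camera): "point" ([x, y, z] in m, in the coordinates of the camera as it stood for that picture, good to about 4 mm: the middle of the surface that is visible of it).
- robot.landmark_of(target, camera): "point" ([x, y, z] in m, in the coordinates of the camera as it stood for that picture, good to about 4 mm: a listed point, or the origin of a listed thing).
The state is a dict: "t": time; "q": joint angles; "joint_vel": joint speeds; "joint_efforts": joint torques, N m; "ee_pos": TCP position; "ee_rot": TCP orientation; "force": force on the tool from outside, world axes, zero at the start; "ft_torque": the same for the moment, N m; "width": finger opening in m.
Only numpy, scipy, OpenCV 4.12 (cv2) and the standard library are available. Lean on these libraries where they do the work, as an engineer would, in place of code of your own. Each camera call takes 0.05 s, during which the arm holds its last target.

### The job

The eye-shield pane over one of the bench grinder's wheels is hazed and cracked: lift it out of its sloping frame and leave it in the yellow scrap bin. Then take the clear pane with the blue rail out of the wooden rack and slide it down into the emptied frame until it is fully home, keeping hold of it all the way so that the glass does not drop, and let go. Leave the good pane on the other wheel, the other two plates in the rack and the loose things on the bench where they are.

Things in the scene. Friction and masses are not known exactly. Their poses are not given: they have to be found in the camera images.
- worn_pane_mid (a point): Worn eye-shield pane: brown, hazed, pitted, cracked plate with a blue rail along its top edge, loose in one of the grinder's two sloping shield frames (left or right). 90 mm wide, 120 tall, 6 thick; its grip rail, 70 wide and 10 thick, spans 38 to 60 mm above this point, the pane's centre. Axes: x thickness, y width, z from lower edge to rail; both faces alike. 0.15-0.25 kg.
- new_pane_mid (a point): New eye-shield pane: clear, slightly green plate with a blue rail along its top edge, standing upright, loose, in one of the rack's three slots (any of them). 90 mm wide, 120 tall, 6 thick; its grip rail, 70 wide and 10 thick, spans 38 to 60 mm above this point, the pane's centre. Axes: x thickness, y width, z from lower edge to rail; both faces alike. 0.15-0.25 kg.
- left_seat (a point): Dark steel U-channel shield frame over the grinder's +y wheel, open at its top, leaning 30 degrees, top to the grinder's rear. This point: the centre of a pane that is home. Axes as a pane's; z up the slope, the sliding direction. Floor 60 mm below along z, side channels end 15 mm above. Inside 8 mm (pane 6) by 92 mm (pane 90), mouth flared by about 6 mm on every side.
- right_seat (a point): The same frame over the grinder's -y wheel. In both, a home pane's rail stands clear above the frame, and a pane leans on the rear lips, up to 1 mm off the middle. The wheel guard (84 mm radius, 40 mm wide) lies behind: round a home rail, fingers opened to 60 mm clear it by 15 mm.
- grinder: Bench grinder, fixed, front to the robot at yaw 0. Origin on the table under its middle; x to its rear, y along the shaft. 385 mm wide, foot 190 deep; shaft 125 up, wheels 130 either side, guards 209 tall; tool rests reach 115 to the front, 128 up. Seats at x -85, y +130 and -130, z 225 mm.
- lamp (a point): Centre of the grinder's work lamp, 68 mm in diameter and 50 mm tall, on a gooseneck between the two shields (up to 302 mm above the table); fixed.
- good_pane_mid (a point): Good pane in the other shield frame: clear, slightly green, blue rail, same sizes as the others, loose in its channel. To be left there.
- rack: Plywood pane rack, fixed, 190 mm long (x), 116 mm wide (y), 74 mm tall. Origin under its middle. Three slots across it at x = -55, 0 and +55 mm, each 9 mm wide, open at the top; panes stand upright on a floor 12 mm above the table with their faces across x.
- dark_pane_mid (a point): Dark, almost black pane with a black rail in another slot of the rack; same sizes. To be left there.
- steel_screen_mid (a point): Perforated steel screen with a red rail in the remaining slot of the rack; same sizes. To be left there.
- bin_floor (a point): Yellow open-fronted scrap bin, fixed, 210 mm long (x), 140 mm wide (y), walls 4 mm. This point is the middle of its inner floor, 4 mm above the table; x towards its back wall, which is 100 mm high; sides 90 mm high, cut down to 45 mm over the front 50 mm; front lip 45 mm high.
- quench_pot_mid (a point): Open steel quench pot, 80 mm in diameter, 75 mm tall, loose. Point 40 mm above its foot.
- spray_can_mid (a point): Red and white spray can, 50 mm in diameter, 150 mm tall, loose. Point half-way up.
- screw_jar_mid (a point): Amber screw jar with a steel cap, 70 mm in diameter, 85 mm tall, loose. Point half-way up.
- spare_wheel_mid (a point): Spare grinding wheel lying flat, 100 mm in diameter, 20 mm thick, loose. Point at its centre.
- spanner: Steel spanner, 180 mm long, lying flat on the table beyond the rack or bin, loose. Origin under its middle; x along it.
Not all that is in view belongs to the job. Leave any pink or purple look-alike of the part that bears new_pane_mid alone.

How it is judged:
On the way, in this order (a step that is already met when the one before it is completed fails the run):
1. the worn pane is in the scrap bin, let go and at rest (x of worn_pane_mid in the frame of bin_floor between -0.105 and 0.105 m and y of worn_pane_mid in the frame of bin_floor between -0.07 and 0.07 m and z of worn_pane_mid in the frame of bin_floor between 0 and 0.1 m and linear speed of worn_pane below 0.05 m/s and contact force between the fingers and worn_pane below 0.1 N), for 0.2 s.
2. the new pane is fully home in the emptied frame while the fingers still touch it (((x of new_pane_mid in the frame of left_seat between -0.003 and 0.003 m and y of new_pane_mid in the frame of left_seat between -0.003 and 0.003 m and z of new_pane_mid in the frame of left_seat between -0.004 and 0.004 m and angle between the z axis of new_pane_mid and the z axis of left_seat, either way round below 0.07 rad and angle between the y axis of new_pane_mid and the y axis of left_seat, either way round below 0.07 rad) or (x of new_pane_mid in the frame of right_seat between -0.003 and 0.003 m and y of new_pane_mid in the frame of right_seat between -0.003 and 0.003 m and z of new_pane_mid in the frame of right_seat between -0.004 and 0.004 m and angle between the z axis of new_pane_mid and the z axis of right_seat, either way round below 0.07 rad and angle between the y axis of new_pane_mid and the y axis of right_seat, either way round below 0.07 rad)) and contact force between the fingers and new_pane above 0.5 N), for 0.1 s.
At the end, for the whole second after the job is handed in: New pane in the frame that held the worn one: within 3 mm sideways, 4 mm of fully home, 4 degrees; at rest and let go. Worn pane at rest in the yellow bin, let go, its centre within the walls and under 100 mm above the floor. Good pane home in the other frame (all of step 1 and ((x of new_pane_mid in the frame of left_seat between -0.003 and 0.003 m and y of new_pane_mid in the frame of left_seat between -0.003 and 0.003 m and z of new_pane_mid in the frame of left_seat between -0.004 and 0.004 m and angle between the z axis of new_pane_mid and the z axis of left_seat, either way round below 0.07 rad and angle between the y axis of new_pane_mid and the y axis of left_seat, either way round below 0.07 rad) or (x of new_pane_mid in the frame of right_seat between -0.003 and 0.003 m and y of new_pane_mid in the frame of right_seat between -0.003 and 0.003 m and z of new_pane_mid in the frame of right_seat between -0.004 and 0.004 m and angle between the z axis of new_pane_mid and the z axis of right_seat, either way round below 0.07 rad and angle between the y axis of new_pane_mid and the y axis of right_seat, either way round below 0.07 rad)) and linear speed of new_pane below 0.02 m/s and ((x of good_pane_mid in the frame of left_seat between -0.003 and 0.003 m and y of good_pane_mid in the frame of left_seat between -0.003 and 0.003 m and z of good_pane_mid in the frame of left_seat between -0.004 and 0.004 m and angle between the z axis of good_pane_mid and the z axis of left_seat, either way round below 0.07 rad and angle between the y axis of good_pane_mid and the y axis of left_seat, either way round below 0.07 rad) or (x of good_pane_mid in the frame of right_seat between -0.003 and 0.003 m and y of good_pane_mid in the frame of right_seat between -0.003 and 0.003 m and z of good_pane_mid in the frame of right_seat between -0.004 and 0.004 m and angle between the z axis of good_pane_mid and the z axis of right_seat, either way round below 0.07 rad and angle between the y axis of good_pane_mid and the y axis of right_seat, either way round below 0.07 rad)) and contact force between the fingers and new_pane below 0.1 N); the robot touches nothing.
It fails at once if the good pane, the dark pane or the steel screen is moved by more than 20 mm (distance of any of good_pane_mid, dark_pane_mid, steel_screen_mid from where it was at the start of the episode above 0.02 m).
It fails at once if something loose on the bench is moved by more than 25 mm (distance of any of quench_pot_mid, spray_can_mid, screw_jar_mid, spare_wheel_mid, spanner from where it was at the start of the episode above 0.025 m).
It also fails if it takes over 67 s, if anything falls off the work surface, if the arm or the gripper's body presses on something with over 40 N, if the wrist force passes 120 N, or if a joint passes its speed limit or range.

## Working session

There is one attempt and no reset: what is moved stays moved. The work goes in short steps, each a Python script; the robot and the scene stay as the last script left them, time stands still between calls to the robot, and variables do not carry over. Pictures are saved under pics/ and viewed, and the job is handed in when it is done.

```bash
ls; mkdir -p pics
python3 - <<'E'
from cell import robot
import cv2, numpy as np
for c in ("scene","top","wrist"):
    im=robot.grab_frame(c); cv2.imwrite(f"pics/a_{c}.png",im[:,:,::-1])
    k=robot.calibration(c); print(c,k)
print(robot.state())
E
```

```text
pics
scene {'K': array([[431.87798051,   0.        , 284.81956334],
       [  0.        , 431.87798051, 206.60255493],
       [  0.        ,   0.        ,   1.        ]]), 'rvec': array([ 1.2620816 ,  2.22070419, -1.02162119]), 'tvec': array([ 0.36128639, -0.17320472,  1.51805692])}
top {'K': array([[422.15400487,   0.        , 278.05891787],
       [  0.        , 422.15400487, 210.7398612 ],
       [  0.        ,   0.        ,   1.        ]]), 'rvec': array([ 2.20300618, -2.16680579,  0.07219688]), 'tvec': array([-0.05270181,  0.57400071,  1.155589  ])}
wrist {'K': array([[319.63498632,   0.        , 282.13787654],
       [  0.        , 319.63498632, 209.29987606],
       [  0.        ,   0.        ,   1.        ]]), 'tool_from_camera': array([[ 1.39834894e-04, -2.76972985e-01,  9.60877696e-01,
        -1.42970555e-01],
       [ 9.99999733e-01,  7.27829955e-04,  6.42687187e-05,
        -3.94116146e-04],
       [-7.17156269e-04,  9.60877430e-01,  2.76973013e-01,
        -7.08654022e-02],
       [ 0.00000000e+00,  0.00000000e+00,  0.00000000e+00,
         1.00000000e+00]])}
{'t': 0.15, 'q': array([-1.11703006e+00,  2.38654511e-01, -1.40700722e-02,  1.31923142e+00,
       -4.41015828e-06,  1.57078944e+00]), 'joint_vel': array([ 0.00041964, -0.00062561,  0.00108916, -0.00068573,  0.0010361 ,
       -0.00113012]), 'joint_efforts': array([ 5.69577933e-04, -5.39077163e+01,  3.46597981e+01,  1.45111934e-02,
       -2.02411707e-05,  1.29134446e-05]), 'ee_pos': array([ 0.22998612, -0.47156765,  0.23081559]), 'ee_rot': array([-1.5670003 ,  1.56963665,  2.02836551]), 'force': array([-0.08610944,  0.05095216, -0.2508887 ]), 'ft_torque': array([-0.00165137,  0.02965785, -0.02437685]), 'width': 0.08553388742272114}
```

View pics/a_scene.png

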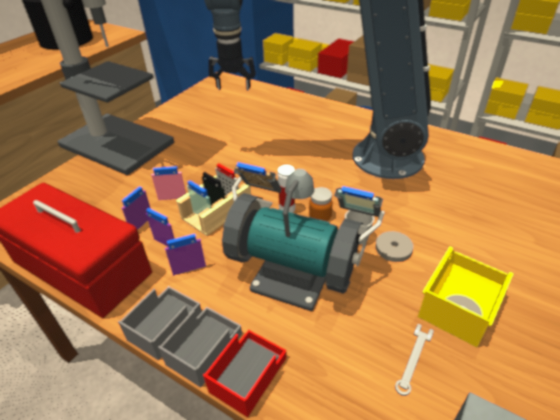

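View pics/a_top.png

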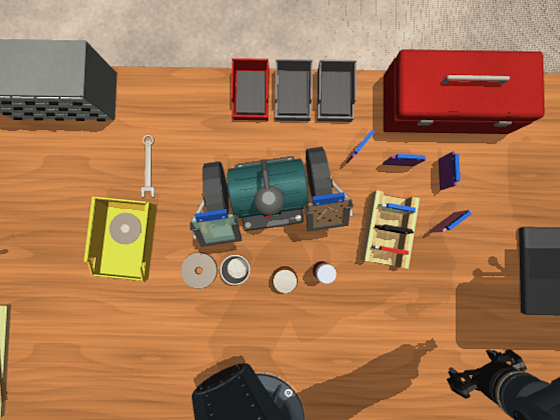

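View pics/a_wrist.png

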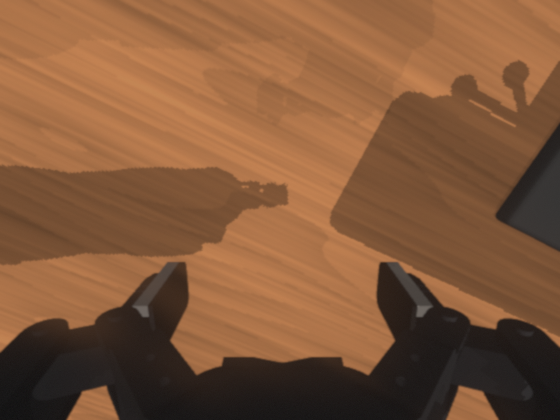

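```bash
cat > h.py <<'E'
from cell import robot
import cv2, numpy as np
from scipy.spatial.transform import Rotation as R
def w_T_c(cam):
    k=robot.calibration(cam)
    if cam=="wrist":
        s=robot.state(); T=np.eye(4); T[:3,:3]=R.from_euler('xyz',s['ee_rot']).as_matrix(); T[:3,3]=s['ee_pos']
        return T@k['tool_from_camera']
    T=np.eye(4);T[:3,:3]=cv2.Rodrigues(k['rvec'])[0];T[:3,3]=k['tvec'];return np.linalg.inv(T)
def snap(cam,name=None):
    T=w_T_c(cam); im=robot.grab_frame(cam)
    if name: cv2.imwrite(f"pics/{name}.png",im[:,:,::-1])
    return T,im
def proj(cam,T,P):
    K=robot.calibration(cam)['K']; p=np.linalg.inv(T)@np.append(P,1); u=K@p[:3]; return u[:2]/u[2]
def tow(T,p): return (T@np.append(p,1))[:3]
E
python3 - <<'E'
from h import *
np.set_printoptions(precision=4,suppress=True)
names="worn_pane_mid new_pane_mid left_seat right_seat grinder lamp good_pane_mid rack dark_pane_mid steel_screen_mid bin_floor quench_pot_mid spray_can_mid screw_jar_mid spare_wheel_mid spanner".split()
for cam in("scene","top"):
    T,_=snap(cam)
    for n in names:
        d=robot.landmark_of(n,cam)
        print(cam,n,[(round(x['score'],2),tow(T,x['point']),proj(cam,T,tow(T,x['point'])).round()) for x in d[:3]])
print(robot.state()['t'])
E
```

```text
scene worn_pane_mid [(0.88, array([ 0.562 , -0.1645,  0.2329]), array([254., 174.])), (0.62, array([ 0.4143, -0.1658,  0.0799]), array([286., 189.]))]
scene new_pane_mid [(0.97, array([ 0.6858, -0.4989,  0.063 ]), array([138., 209.])), (0.84, array([ 0.7496, -0.2633,  0.0654]), array([185., 253.])), (0.74, array([ 0.5503, -0.5085,  0.0584]), array([168., 184.]))]
scene left_seat [(0.61, array([0.5194, 0.0956, 0.2258]), array([357., 200.]))]
scene right_seat [(0.56, array([ 0.5555, -0.1617,  0.2253]), array([257., 175.])), (0.56, array([ 0.6227, -0.0199,  0.0011]), array([293., 274.]))]
scene grinder [(0.79, array([ 0.6209, -0.0185, -0.0024]), array([294., 274.]))]
scene lamp [(0.94, array([ 0.5828, -0.0236,  0.2749]), array([299., 182.]))]
scene good_pane_mid [(0.63, array([0.5193, 0.0972, 0.2233]), array([358., 201.])), (0.53, array([ 0.4133, -0.1657,  0.0781]), array([286., 189.]))]
scene rack [(0.79, array([ 0.5298, -0.3451,  0.0001]), array([217., 212.]))]
scene dark_pane_mid [(0.8, array([ 0.5284, -0.3453,  0.0724]), array([214., 193.]))]
scene steel_screen_mid [(0.33, array([ 0
[... 1519 characters left out ...]
 array([ 0.5313, -0.3485,  0.0665]), array([392., 228.]))]
top steel_screen_mid [(0.45, array([ 0.4751, -0.3367,  0.0716]), array([388., 249.]))]
top bin_floor [(0.62, array([0.4913, 0.3804, 0.0022]), array([127., 238.]))]
top quench_pot_mid [(0.89, array([0.4153, 0.0697, 0.0401]), array([235., 268.]))]
top spray_can_mid [(0.73, array([0.5194, 0.0976, 0.2242]), array([216., 228.])), (0.57, array([ 0.4148, -0.1685,  0.075 ]), array([325., 271.]))]
top screw_jar_mid [(0.65, array([ 0.39  , -0.0642,  0.038 ]), array([285., 278.]))]
top spare_wheel_mid [(0.61, array([0.4044, 0.1795, 0.0065]), array([197., 271.]))]
top spanner [(0.79, array([ 0.7016,  0.3286, -0.0039]), array([149., 165.]))]
1.85
```

Top view: the brown worn pane is in the right (-y) frame at (326,214). The new pane's blue rail is in the rack's far slot at (401,209), with dark at (394,229) and red at (390,249). The pink and purple look-alikes stand outside the rack. The network readings give a grinder yaw of about 0.147 and a rack yaw of about -0.18. Next I'll check reachability.

```bash
cat >> h.py <<'E'
def seatR(yaw): # columns x,y,z of seat
    return R.from_euler('z',yaw).as_matrix()@R.from_euler('y',np.pi/6).as_matrix()
def toolrot(zdir,ydir):
    x=-np.array(zdir);y=np.array(ydir); return R.from_matrix(np.c_[x,y,np.cross(x,y)])
E
python3 - <<'E'
from h import *
np.set_printoptions(precision=3,suppress=True)
S=np.array([.5595,-.160,.225]);yaw=.147
A=seatR(yaw)
for s in(1,-1):
    r=toolrot(A[:,2],s*A[:,0]).as_euler('xyz')
    for d in(.03,.06,.12,.15,.18): print(s,d,robot.ik(S+A[:,2]*d,r))
yb=-.18;B=R.from_euler('z',yb).as_matrix()
for s in(1,-1):
    r=toolrot([0,0,1],s*B[:,0]).as_euler('xyz')
    P=np.array([.526,-.346,0])+B[:,0]*.055
    for z in(.102,.2,.3): print('rack',P,s,robot.ik(P+[0,0,z],r))
for s in(1,-1):
  for a in (0,.08):
    B=R.from_euler('z',a).as_matrix()
    r=toolrot([0,0,1],s*B[:,0]).as_euler('xyz')
    for z in(.1,.25): print('bin',s,robot.ik([.489,.38,z],r))
# grinder frame yaw 0 tool z dir -> 
print(robot.ik([.45,-.2,.45],toolrot([0,0,1],[1,0,0]).as_euler('xyz')))
E
```

```text
1 0.03 [-0.184  0.8    0.85   2.12  -0.163  1.281]
1 0.06 [-0.178  0.862  1.045  2.254 -0.16   1.287]
1 0.12 None
1 0.15 None
1 0.18 None
-1 0.03 [-0.184  0.8    0.85   2.12  -0.163 -1.86 ]
-1 0.06 [-0.178  0.862  1.045  2.254 -0.16  -1.855]
-1 0.12 None
-1 0.15 None
-1 0.18 None
rack [ 0.58  -0.356  0.   ] 1 [-0.55   0.564  0.164  1.171  0.     1.201]
rack [ 0.58  -0.356  0.   ] 1 [-0.55   0.524  0.346  1.394  0.     1.201]
rack [ 0.58  -0.356  0.   ] 1 [-0.55   0.526  0.603  1.648  0.     1.201]
rack [ 0.58  -0.356  0.   ] -1 [-0.55   0.564  0.164  1.171  0.    -1.941]
rack [ 0.58  -0.356  0.   ] -1 [-0.55   0.524  0.346  1.394  0.    -1.941]
rack [ 0.58  -0.356  0.   ] -1 [-0.55   0.526  0.603  1.648  0.    -1.941]
bin 1 [ 0.661  0.465 -0.017  1.09   0.     2.231]
bin 1 [0.661 0.401 0.271 1.441 0.    2.231]
bin 1 [ 0.661  0.465 -0.017  1.09   0.     2.151]
bin 1 [0.661 0.401 0.271 1.441 0.    2.151]
bin -1 [ 0.661  0.465 -0.017  1.09  -0.    -0.91 ]
bin -1 [ 0.661  0.401  0.271  1.441 -0.    -0.91 ]
bin -1 [ 0.661  0.465 -0.017  1.09  -0.    -0.99 ]
bin -1 [ 0.661  0.401  0.271  1.441 -0.    -0.99 ]
[-0.418  0.214  0.514  1.871  0.     1.153]<sys>:0: UserWarning: Gimbal lock detected. Setting third angle to zero since it is not possible to uniquely determine all angles.
```

```bash
python3 - <<'E' 2>/dev/null
from h import *
np.set_printoptions(precision=2,suppress=True)
S=np.array([.5595,-.160,.225]);yaw=.147
A=seatR(yaw)
for s in(1,-1):
  for f in range(-90,91,15):
    c,n=np.cos(np.radians(f)),np.sin(np.radians(f))
    zd=c*A[:,2]+n*A[:,1]
    r=toolrot(zd,s*A[:,0]).as_euler('xyz')
    out=[]
    for d in(0,.04,.08,.09,.1,.12):
        q=robot.ik(S+A[:,2]*(.049+d)-zd*.019,r); out.append(q)
    print(s,f,[None if q is None else 1 for q in out],out[0],out[4])
E
```

```text
1 -90 [None, None, None, None, None, None] None None
1 -75 [None, None, None, None, None, None] None None
1 -60 [None, None, None, None, None, None] None None
1 -45 [None, None, None, None, None, None] None None
1 -30 [None, None, None, None, None, None] None None
1 -15 [None, None, None, None, None, None] None None
1 0 [1, None, None, None, None, None] [-0.18  0.8   0.85  2.12 -0.16  1.28] None
1 15 [1, 1, None, None, None, None] [-0.09  0.72  0.67  1.98 -0.37  1.35] None
1 30 [1, 1, 1, 1, 1, None] [ 0.01  0.66  0.5   1.86 -0.59  1.42] [ 0.02  0.81  1.01  2.22 -0.59  1.43]
1 45 [1, 1, 1, 1, 1, 1] [ 0.09  0.62  0.33  1.75 -0.81  1.5 ] [ 0.1   0.71  0.72  2.05 -0.81  1.51]
1 60 [1, 1, 1, 1, 1, 1] [ 0.16  0.62  0.16  1.66 -1.04  1.6 ] [ 0.16  0.67  0.48  1.93 -1.04  1.59]
1 75 [1, 1, 1, 1, 1, 1] [ 0.21  0.65  0.03  1.65 -1.27  1.76] [ 0.21  0.67  0.29  1.89 -1.28  1.75]
1 90 [None, None, None, None, None, None] None None
-1 -90 [None, None, None, None, None, None] None None
-1 -75 [None, None, None, None, None, None] None None
-1 -60 [None, None, None, None, None, None] None None
-1 -45 [None, None, None, None, None, None] None None
-1 -30 [None, None, None, None, None, None] None None
-1 -15 [None, None, None, None, None, None] None None
-1 0 [1, None, None, None, None, None] [-0.18  0.8   0.85  2.12 -0.16 -1.86] None
-1 15 [1, 1, None, None, None, None] [-0.09  0.72  0.67  1.98 -0.37 -1.79] None
-1 30 [1, 1, 1, 1, 1, None] [ 0.01  0.66  0.5   1.86 -0.59 -1.72] [ 0.02  0.81  1.01  2.22 -0.59 -1.71]
-1 45 [1, 1, 1, 1, 1, 1] [ 0.09  0.62  0.33  1.75 -0.81 -1.64] [ 0.1   0.71  0.72  2.05 -0.81 -1.64]
-1 60 [1, 1, 1, 1, 1, 1] [ 0.16  0.62  0.16  1.66 -1.04 -1.55] [ 0.16  0.67  0.48  1.93 -1.04 -1.55]
-1 75 [1, 1, 1, 1, 1, 1] [ 0.21  0.65  0.03  1.65 -1.27 -1.38] [ 0.21  0.67  0.29  1.89 -1.28 -1.4 ]
-1 90 [None, None, None, None, None, None] None None
```

```bash
cat >> h.py <<'E'
def grasp(P,A,phi,s,y=0,h=.049,tipback=.019):
    """TCP pose to grip rail of pane centred at P, axes A (cols)"""
    c,n=np.cos(np.radians(phi)),np.sin(np.radians(phi))
    zd=c*A[:,2]+n*A[:,1]
    return P+A[:,2]*h+A[:,1]*y-zd*tipback, toolrot(zd,s*A[:,0]).as_euler('xyz')
E
python3 - <<'E' 2>/dev/null
from h import *
np.set_printoptions(precision=2,suppress=True)
S=np.array([.5595,-.160,.225]);A=seatR(.147)
for f in(25,28,30,32,35):
    print(f,[robot.ik(*grasp(S+A[:,2]*d,A,f,-1,-.012)) for d in(0,.09,.11)])
B=R.from_euler('z',-.18).as_matrix();N=np.array([.526,-.346,.072])+B[:,0]*.055
for n,s in((30,-1),(-30,1)):
    print('rack',n,s,[robot.ik(*grasp(N+[0,0,d],B,n,s,-.012*np.sign(n))) for d in(0,.1,.2,.3)])
for yaw in(0,90,180,270):
    C=R.from_euler('z',yaw,degrees=True).as_matrix();N=np.array([.51,.38,.072])
    print('bin',yaw,[robot.ik(*grasp(N+[0,0,d],C,30,-1,-.012)) for d in(0,.1,.2,.3)])
E
```

```text
25 [array([-0.04,  0.68,  0.56,  1.89, -0.52, -1.76]), array([-0.03,  0.83,  1.05,  2.24, -0.52, -1.75]), None]
28 [array([-0.02,  0.67,  0.53,  1.86, -0.57, -1.75]), array([-0.01,  0.8 ,  0.98,  2.2 , -0.56, -1.73]), None]
30 [array([-0.01,  0.66,  0.5 ,  1.85, -0.6 , -1.74]), array([-0.  ,  0.78,  0.94,  2.17, -0.59, -1.73]), None]
32 [array([ 0.  ,  0.65,  0.48,  1.83, -0.63, -1.73]), array([ 0.01,  0.77,  0.9 ,  2.14, -0.62, -1.72]), array([ 0.01,  0.82,  1.04,  2.24, -0.62, -1.72])]
35 [array([ 0.02,  0.64,  0.44,  1.81, -0.67, -1.71]), array([ 0.03,  0.75,  0.84,  2.11, -0.67, -1.7 ]), array([ 0.03,  0.79,  0.97,  2.19, -0.67, -1.7 ])]
rack 30 -1 [array([-0.36,  0.51, -0.04,  0.92, -0.51, -1.78]), array([-0.36,  0.45,  0.12,  1.14, -0.51, -1.78]), array([-0.36,  0.42,  0.33,  1.38, -0.51, -1.78]), array([-0.36,  0.44,  0.62,  1.65, -0.51, -1.78])]
rack -30 1 [array([-0.72,  0.76,  0.43,  1.53,  0.44,  0.97]), array([-0.72,  0.73,  0.62,  1.75,  0.44,  0.97]), array([-0.72,  0.75,  0.92,  2.03,  0.44,  0.97]), None]
bin 0 [array([ 0.79,  0.76,  0.41,  1.61, -0.36, -0.71]), array([ 0.79,  0.72,  0.6 ,  1.83, -0.36, -0.71]), array([ 0.79,  0.74,  0.89,  2.1 , -0.36, -0.71]), None]
bin 90 [array([ 0.79,  0.3 , -0.42,  0.46, -0.36, -2.43]), array([ 0.79,  0.21, -0.26,  0.72, -0.36, -2.43]), array([ 0.79,  0.16, -0.06,  0.97, -0.36, -2.43]), array([ 0.79,  0.16,  0.19,  1.22, -0.36, -2.43])]
bin 180 [array([ 0.45,  0.37, -0.3 ,  0.66,  0.47,  2.08]), array([ 0.45,  0.29, -0.14,  0.9 ,  0.47,  2.08]), array([0.45, 0.24, 0.07, 1.15, 0.47, 2.08]), array([0.45, 0.25, 0.32, 1.4 , 0.47, 2.08])]
bin 270 [array([0.53, 0.83, 0.54, 1.74, 0.26, 0.47]), array([0.53, 0.8 , 0.74, 1.97, 0.26, 0.47]), None, None]
```

```bash
python3 - <<'E' 2>/dev/null
from h import *
np.set_printoptions(precision=4,suppress=True)
r=toolrot([0,0,1],[-1,0,0]).as_euler('xyz')
robot.grip(.06)
print(robot.state()['t'],robot.state()['width'])
robot.movep([.44,-.27,.42],r)
print(robot.state()['t'],robot.state()['q'])
T,_=snap("wrist","w1")
for n in "worn_pane_mid right_seat left_seat lamp rack dark_pane_mid steel_screen_mid new_pane_mid good_pane_mid".split():
    d=robot.landmark_of(n,"wrist")
    print(n,[(round(x['score'],2),tow(T,x['point']),proj("wrist",T,tow(T,x['point'])).round()) for x in d[:3]])
print(robot.state()['t'])
E
```

```text
2.225 0.060120863434883785
5.3167 [-0.5506  0.2402  0.4696  1.8003 -0.     -2.1208]
worn_pane_mid [(0.87, array([ 0.5639, -0.1597,  0.2251]), array([177., 277.]))]
right_seat [(0.43, array([ 0.5597, -0.1612,  0.2269]), array([180., 277.]))]
left_seat [(0.27, array([ 0.5821, -0.3545,  0.0732]), array([185., 107.]))]
lamp [(0.74, array([ 0.5788, -0.0212,  0.28  ]), array([159., 411.])), (0.74, array([ 0.4117, -0.1647,  0.0727]), array([300., 229.]))]
rack [(0.63, array([ 0.5293, -0.3437,  0.0014]), array([229., 115.]))]
dark_pane_mid [(0.93, array([ 0.5281, -0.3438,  0.0755]), array([222., 114.]))]
steel_screen_mid [(0.57, array([ 0.4749, -0.3378,  0.0729]), array([259., 118.]))]
new_pane_mid [(0.94, array([ 0.7085, -0.3784,  0.0604]), array([100.,  90.])), (0.94, array([ 0.7494, -0.2619,  0.0554]), array([ 88., 168.])), (0.64, array([ 0.5824, -0.3531,  0.0729]), array([185., 108.]))]
good_pane_mid []
5.8167
```

View pics/w1.png

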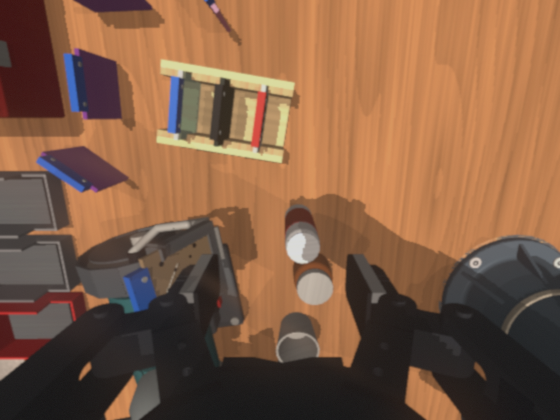

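Wrist view: worn pane rail at (140,288), half hidden by the finger. In the rack, new pane rail at (175,104), dark at (222,112), red at (260,118). The readings agree, so I'm going to the pre-grasp.

```bash
python3 - <<'E' 2>/dev/null
from h import *
np.set_printoptions(precision=4,suppress=True)
S=np.array([.561,-.160,.2255]);A=seatR(.147)
g=grasp(S+A[:,2]*.085,A,32,-1,-.012)
robot.movep(*g)
s=robot.state();print(s['t'],s['q'],s['ee_pos'],g[0],s['force'])
T,_=snap("wrist","w2")
for n in "worn_pane_mid right_seat left_seat good_pane_mid lamp".split():
    d=robot.landmark_of(n,"wrist")
    print(n,[(round(x['score'],2),tow(T,x['point']),proj("wrist",T,tow(T,x['point'])).round()) for x in d[:3]])
for y in(-.035,.035):
  for x in(-.005,.005):
    for z in (.06,.038): print(y,x,z,proj("wrist",T,S+A@[x,y,z]).round(1))
snap("scene","s2")
E
```

```text
6.7583 [ 0.0094  0.7646  0.879   2.1269 -0.6224 -1.7181] [ 0.6227 -0.173   0.3274] [ 0.6225 -0.1732  0.3276] [-0.1726 -0.9215  0.6072]
worn_pane_mid []
right_seat []
left_seat []
good_pane_mid []
lamp []
-0.035 -0.005 0.06 [290.1 255.1]
-0.035 -0.005 0.038 [289.4 259.1]
-0.035 0.005 0.06 [275.3 255.1]
-0.035 0.005 0.038 [276.  259.1]
0.035 -0.005 0.06 [290.8 368.7]
0.035 -0.005 0.038 [289.9 362.1]
0.035 0.005 0.06 [274.5 368.7]
0.035 0.005 0.038 [275.3 362.1]
```

View pics/w2.png

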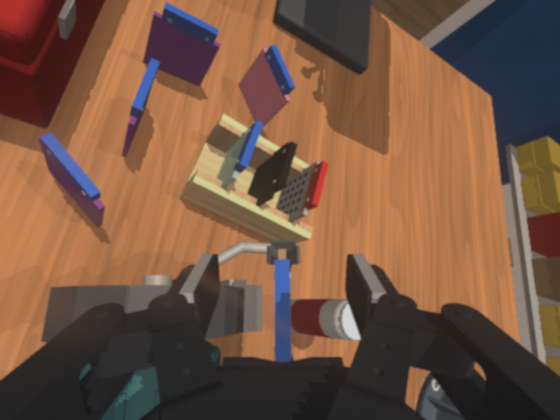

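View pics/s2.png

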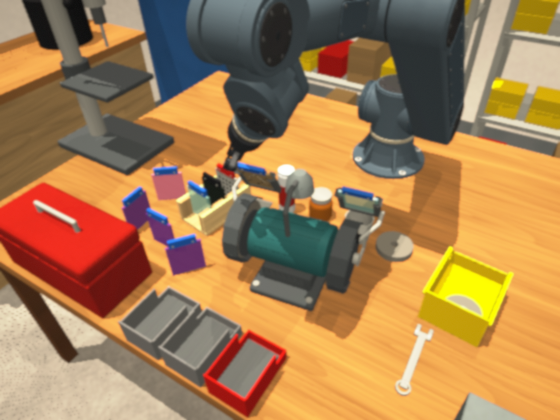

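```bash
python3 - <<'E' 2>/dev/null
import cv2,numpy as np
im=cv2.imread("pics/w2.png")
c=im[235:375,240:330]; cv2.imwrite("pics/w2c.png",cv2.resize(c,None,fx=4,fy=4,interpolation=cv2.INTER_CUBIC))
b,g,r=[im[:,:,i].astype(int) for i in range(3)]
m=((b>r+60)&(b>g+50)).astype(np.uint8)
for y in range(252,372,6):
    x=np.where(m[y,255:310])[0]+255
    print(y,(x.min(),x.max(),len(x)) if len(x) else None)
E
```

```text
252 None
258 None
264 (np.int64(275), np.int64(289), 15)
270 (np.int64(275), np.int64(288), 14)
276 (np.int64(275), np.int64(288), 14)
282 (np.int64(276), np.int64(288), 13)
288 (np.int64(276), np.int64(288), 13)
294 (np.int64(276), np.int64(281), 6)
300 (np.int64(276), np.int64(280), 5)
306 None
312 None
318 None
324 None
330 None
336 None
342 None
348 None
354 None
360 None
366 None
```

View pics/w2c.png

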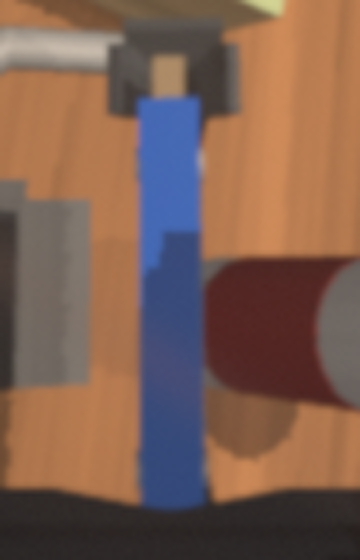

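The predicted rail (u 275–290) matches the measured one (274.8–290.5), so x and yaw are good. The near rail end is at row 259 against a predicted 255, so the seat is about 2.5 mm further toward +y. Descending to grip.

```bash
python3 - <<'E' 2>/dev/null
from h import *
np.set_printoptions(precision=4,suppress=True)
A=seatR(.147);S=np.array([.561,-.160,.2255])+A[:,1]*.0025
g=grasp(S+A[:,2]*.06,A,32,-1,-.012)
print(robot.movel(*g,max_speed=.12,contact_N=10))
g=grasp(S,A,32,-1,-.012)
print(robot.movel(*g,max_speed=.06,contact_N=8))
s=robot.state();print(s['t'],s['ee_pos']-g[0],s['force'])
snap("wrist","w3");snap("scene","s3")
E
```

```text
False
False
8.6167 [0.0003 0.     0.0003] [ 0.0488  0.232  -0.1037]
```

View pics/w3.png

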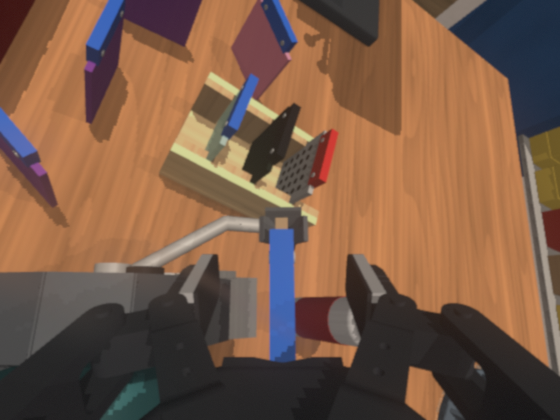

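View pics/s3.png

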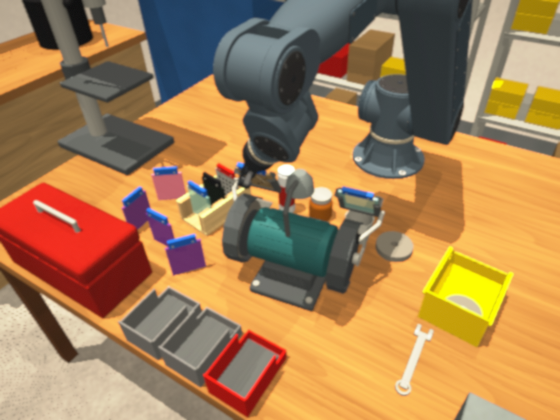

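The open fingers straddle the rail, which runs from (282,230) to (282,360) centred between the pads, with no contact. Closing now, then recording the reference.

```bash
python3 - <<'E' 2>/dev/null
from h import *
np.set_printoptions(precision=4,suppress=True)
A=seatR(.147);S=np.array([.561,-.160,.2255])+A[:,1]*.0025
robot.grip(0.0,squeeze=50)
s=robot.state();print(s['t'],s['width'],s['ee_pos'],s['ee_rot'],s['force'],A.T@s['force'],s['ft_torque'])
np.savez("home.npz",p=s['ee_pos'],r=s['ee_rot'])
T,im=snap("wrist","w4")
c=im[200:380,230:340,::-1]; cv2.imwrite("pics/w4c.png",cv2.resize(c,None,fx=3,fy=3,interpolation=cv2.INTER_CUBIC))
E
```

```text
9.225 0.00909474566094884 [ 0.5801 -0.1769  0.2541] [ 2.3134  0.8248 -2.0985] [-0.3953  0.2317  1.3569] [-0.9877  0.2871  0.9965] [ 0.4809 -0.1327  0.074 ]
```

View pics/w4c.png

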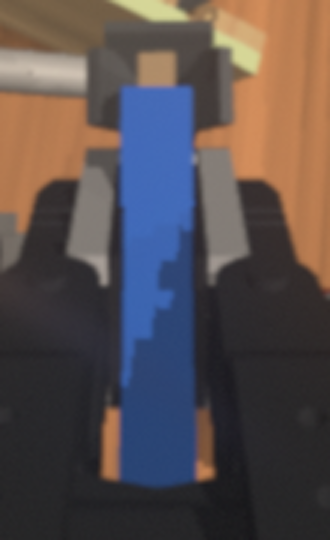

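Gripped: width 9.1 mm, forces about 1 N, rail end at row ~229 and centred at u≈282. Lifting up the slope.

```bash
python3 - <<'E' 2>/dev/null
from h import *
np.set_printoptions(precision=4,suppress=True)
A=seatR(.147);h=np.load("home.npz")
for d in(.045,.095):
    print(robot.movel(h['p']+A[:,2]*d,max_speed=.1,contact_N=25))
    s=robot.state();print(s['t'],s['width'],s['force'])
snap("wrist","w5");snap("scene","s5")
# plan checks
G=lambda P,yaw: grasp(np.array(P),R.from_euler('z',yaw).as_matrix(),32,-1,-.012)
print(robot.ik(s['ee_pos']+[-.08,0,.02],s['ee_rot']))
for P,y in (([.42,-.16,.33],.0),([.44,.1,.33],.0),([.516,.377,.26],-.09),([.516,.377,.078],-.09)): print(robot.ik(*G(P,y)))
E
```

```text
False
9.875 0.009244415574047494 [-0.2655 -0.4295  0.2212]
False
10.525 0.009365431292807107 [-0.4058 -0.0142 -1.7027]
[ 0.0151  0.5862  0.6092  2.0399 -0.6198 -1.7111]
[-0.0464  0.034  -0.0425  1.4653 -0.5578 -1.6255]
[ 0.5002  0.2551  0.2098  1.8167 -0.4836 -0.9983]
[ 0.7742  0.8018  0.9551  2.1678 -0.3512 -0.6266]
[ 0.7742  0.8072  0.5038  1.711  -0.3512 -0.6266]
```

View pics/w5.png

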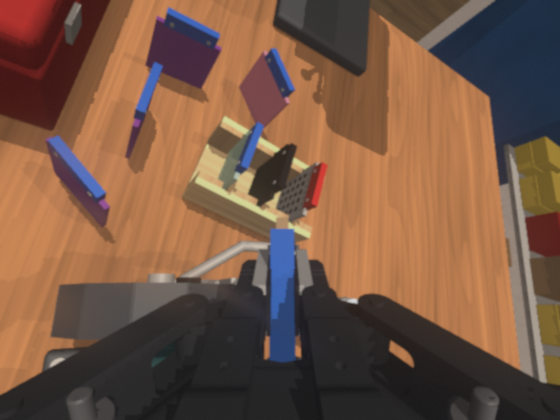

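View pics/s5.png

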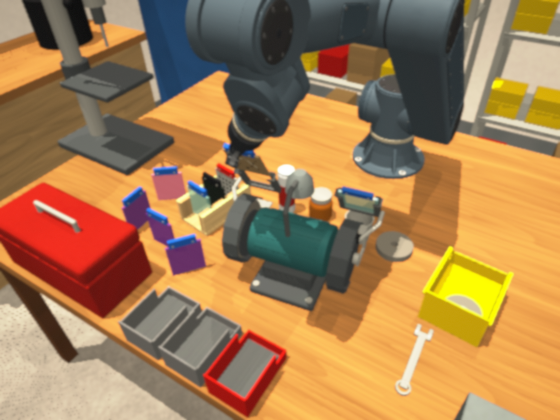

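The pane is out of the frame: the weight shows (-1.7 N) and the rail is still held at (282,230)–(282,360). Carrying it in front of the grinder to the bin.

```bash
python3 - <<'E' 2>/dev/null
from h import *
np.set_printoptions(precision=4,suppress=True)
G=lambda P,yaw: grasp(np.array(P),R.from_euler('z',yaw).as_matrix(),32,-1,-.012)
s=robot.state()
robot.movel(s['ee_pos']+[-.08,0,.02],max_speed=.2)
robot.movep(*G([.42,-.16,.33],0)); print(robot.state()['t'])
robot.movep(*G([.44,.1,.33],0)); print(robot.state()['t'])
robot.movep(*G([.516,.377,.26],-.09)); print(robot.state()['t'],robot.state()['width'])
snap("top","t6");snap("wrist","w6")
E
```

```text
11.9583
12.975
14.1083 0.009249680988097888
```

View pics/t6.png

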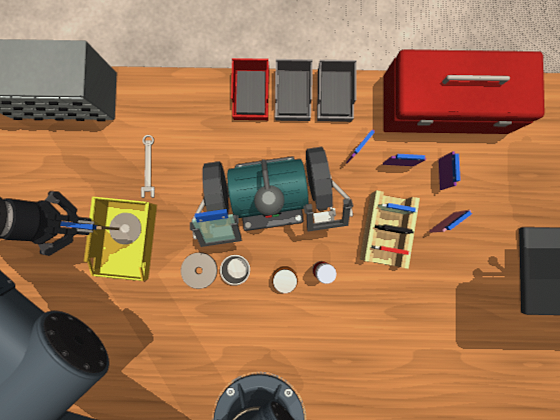

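View pics/w6.png

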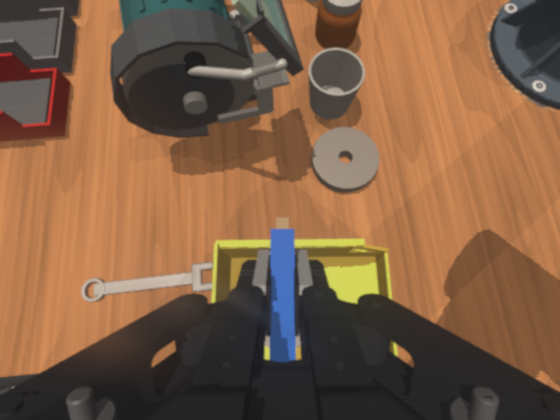

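The pane hangs over the bin, aligned with its walls (bin rim at rows ~243, columns 215–390 in the wrist view). Lowering and releasing.

```bash
python3 - <<'E' 2>/dev/null
from h import *
np.set_printoptions(precision=4,suppress=True)
G=lambda P,yaw: grasp(np.array(P),R.from_euler('z',yaw).as_matrix(),32,-1,-.012)
print(robot.movel(*G([.516,.377,.13],-.09),max_speed=.2,contact_N=12))
print(robot.movel(*G([.516,.377,.075],-.09),max_speed=.08,contact_N=5))
s=robot.state();print(s['t'],s['ee_pos'],s['force'])
robot.grip(.05)
p=s['ee_pos'];robot.movel(p+[0,0,.06],max_speed=.15)
print(robot.movel(p+[0,0,.14],max_speed=.3))
s=robot.state();print(s['t'],s['force'])
snap("wrist","w7");snap("scene","s7");T,_=snap("top","t7")
d=robot.landmark_of("worn_pane_mid","top");print([(x['score'],tow(T,x['point'])) for x in d])
E
```

```text
False
False
15.8417 [0.5141 0.3552 0.1083] [ 0.2673  0.1066 -1.2974]
False
17.275 [-0.2825  0.4606 -0.614 ]
[(0.71, array([ 0.477 , -0.3367,  0.0725])), (0.67, array([ 0.5289, -0.3503,  0.0691])), (0.6, array([0.5181, 0.3786, 0.0645]))]
```

View pics/w7.png

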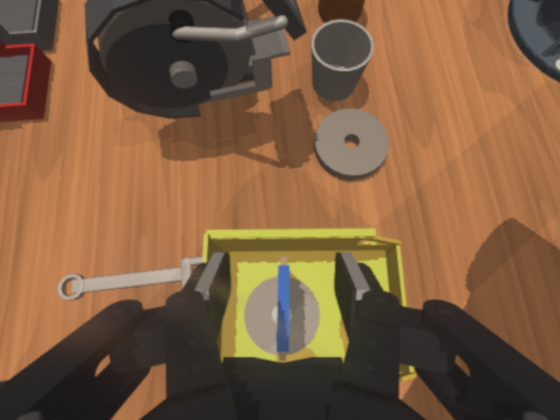

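View pics/s7.png

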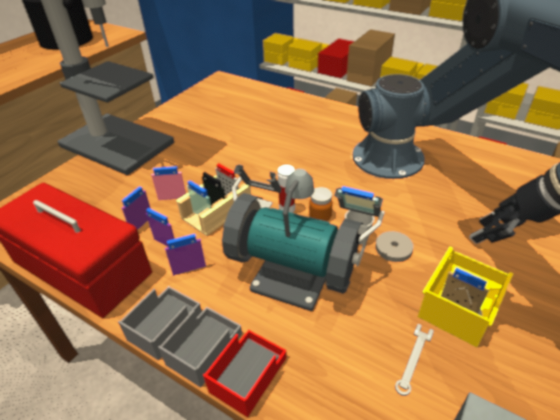

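The worn pane stands upright and still in the bin (wrist view rail at (283,262)–(283,350); network z 0.065 m). It can only topple inside the bin. On to the rack.

```bash
python3 - <<'E' 2>/dev/null
from h import *
np.set_printoptions(precision=4,suppress=True)
B=R.from_euler('z',-.16).as_matrix();N=np.array([.5825,-.3535,.072])
g=grasp(N+[0,0,.10],B,-32,1,.012)
r=toolrot([0,0,1],[1,0,0]).as_euler('xyz')
print(robot.ik([.43,.12,.36],r),robot.ik([.42,-.27,.36],r),robot.ik(*g))
robot.movep([.43,.12,.36],r)
robot.movep([.42,-.27,.36],r)
robot.grip(.040)
robot.movep(*g)
s=robot.state();print(s['t'],s['q'],s['ee_pos']-g[0],s['width'])
T,im=snap("wrist","w8")
for n in "new_pane_mid dark_pane_mid".split():
    d=robot.landmark_of(n,"wrist")
    print(n,[(round(x['score'],2),tow(T,x['point']),proj("wrist",T,tow(T,x['point'])).round()) for x in d[:3]])
for y in(-.035,.035):
  for x in(-.005,.005): print(y,x,proj("wrist",T,N+B@[x,y,.06]).round(1))
E
```

```text
[0.2721 0.0901 0.1291 1.6098 0.     1.8429] [-0.5713  0.1848  0.2427  1.6286  0.      0.9995] [-0.721   0.7563  0.6562  1.7917  0.4653  0.9332]
22.25 [-0.7204  0.7544  0.6565  1.7921  0.4646  0.9333] [-0.      0.0003  0.0012] 0.03964615858309191
new_pane_mid [(0.55, array([ 0.7502, -0.2625,  0.0584]), array([431., 188.]))]
dark_pane_mid [(0.58, array([ 0.4742, -0.3396,  0.0708]), array([157., 313.]))]
-0.035 -0.005 [274.2 366.1]
-0.035 0.005 [289.3 366.1]
0.035 -0.005 [275.  260.2]
0.035 0.005 [288.8 260.2]
```

View pics/w8.png

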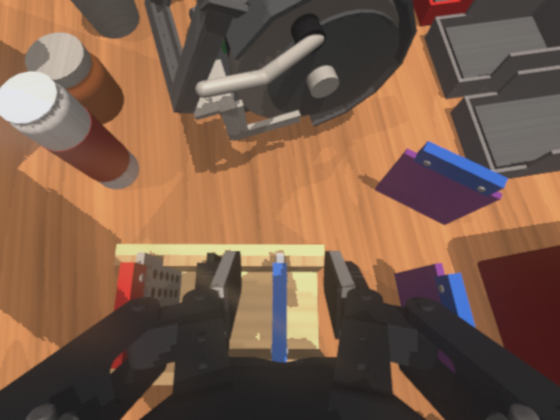

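Run:
```python
import cv2
im=cv2.imread("pics/w8.png")
c=im[240:370,215:350]; cv2.imwrite("pics/w8c.png",cv2.resize(c,None,fx=4,fy=4,interpolation=cv2.INTER_CUBIC))
```

```text
(no output)
```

View pics/w8c.png

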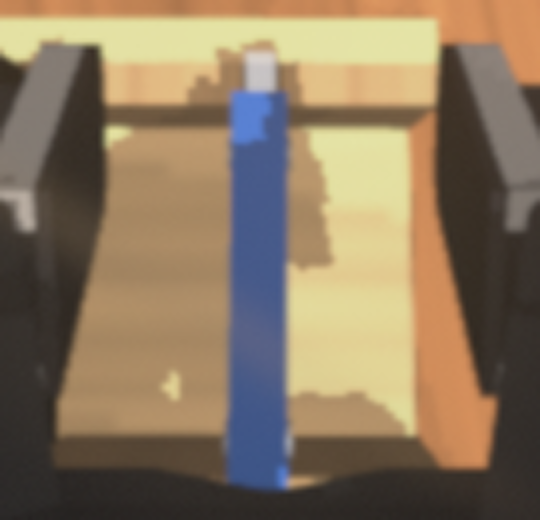

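The rail centre is at u 279.6 against a predicted 281.8, so -1.6 mm in x. Its end is at row 262.8 against 260.2, so -1.7 mm in y. Yaw is right. Correcting, descending and gripping.

```bash
python3 - <<'E' 2>/dev/null
from h import *
np.set_printoptions(precision=4,suppress=True)
B=R.from_euler('z',-.16).as_matrix();N=np.array([.5825,-.3535,.072])-B[:,0]*.0016-B[:,1]*.0017
robot.movel(*grasp(N+[0,0,.06],B,-32,1,.012),max_speed=.12,contact_N=10)
g=grasp(N,B,-32,1,.012)
print(robot.movel(*g,max_speed=.06,contact_N=6))
s=robot.state();print(s['t'],s['ee_pos']-g[0],s['force'])
T,im=snap("wrist","w9")
robot.grip(0,squeeze=50)
s=robot.state();print(s['t'],s['width'],s['force'],s['ft_torque'])
T,im=snap("wrist","w10")
c=im[200:380,230:340,::-1]; cv2.imwrite("pics/w10c.png",cv2.resize(c,None,fx=3,fy=3,interpolation=cv2.INTER_CUBIC))
E
```

```text
False
24.0333 [ 0.0002 -0.0001  0.0004] [ 0.9008 -0.3031 -0.3205]
24.4583 0.009386962322988161 [ 1.0503 -0.5153  2.3987] [-0.1935  0.0855  0.0184]
```

View pics/w9.png

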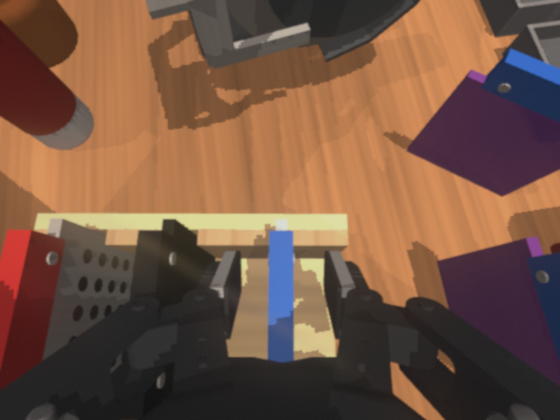

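View pics/w10c.png

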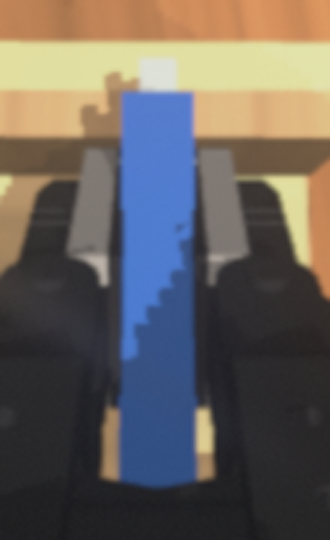

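```bash
python3 - <<'E' 2>/dev/null
from h import *
np.set_printoptions(precision=4,suppress=True)
B=R.from_euler('z',-.16).as_matrix();N=np.array([.5825,-.3535,.072])-B[:,0]*.0016-B[:,1]*.0017
T=w_T_c("wrist")
f=lambda y,z: proj("wrist",T,N+B@[0,.035+y,.06+z])
print(f(0,0),(f(.001,0)-f(0,0)),f(0,.001)-f(0,0))
# subpixel row of the rail end in both pictures: column-mean of blueness, max gradient
for n in("w4","w10"):
    im=cv2.imread(f"pics/{n}.png").astype(float)
    col=(im[215:245,274:292,0]-im[215:245,274:292,2]).mean(1)
    mid=(col.min()+col[-8:].mean())/2
    i=np.argmax(col>mid); print(n,215+i-1+(mid-col[i-1])/(col[i]-col[i-1]), col.round()[8:22])
    for r in (240,260):
        row=im[r,262:302,0]-im[r,262:302,2]; m=row>60; print(r,262+np.where(m)[0][[0,-1]])
E
```

```text
[281.5734 230.7464] [ 0.0027 -2.324 ] [-0.0026 -0.5018]
w4 228.34804832713755 [-52. -52. -52. -51. -41.   6.  80. 111. 113. 113. 113. 114. 113. 114.]
240 [270 293]
260 [270 294]
w10 229.92852604828462 [-24. -24. -24. -25. -25. -24. -14.  30.  91. 115. 117. 118. 118. 118.]
240 [271 293]
260 [270 294]
```

The new pane sits about 0.7 mm to +y in the hand compared with the worn one; otherwise the grasp is identical. Lifting it out and turning it in free space in front.

```bash
python3 - <<'E' 2>/dev/null
from h import *
np.set_printoptions(precision=4,suppress=True)
B=R.from_euler('z',-.16).as_matrix()
p=robot.state()['ee_pos']
print(robot.movel(p+[0,0,.075],max_speed=.1,contact_N=20)); s=robot.state();print(s['t'],s['width'],s['force'])
print(robot.movel(p+[0,0,.16],max_speed=.2))
s=robot.state();print(s['t'],s['width'],s['force'])
snap("scene","s11")
q=robot.ik(*grasp(np.array([.42,-.30,.31]),B,-32,1,.012));print(q)
robot.move_joints(q)
G=lambda P,yaw: grasp(np.array(P),R.from_euler('z',yaw).as_matrix(),32,-1,-.012)
robot.movep(*G([.42,-.16,.33],0)); print(robot.state()['t'])
A=seatR(.147);h=np.load("home.npz")
robot.movep(h['p']+A[:,2]*.095+[-.08,0,.02],h['r'])
s=robot.state();print(s['t'],s['width'],s['force'])
snap("scene","s12");snap("wrist","w12")
E
```

```text
False
25.4083 0.009426061609680195 [-0.0736 -0.4781 -2.2579]
False
25.9833 0.00935725775399095 [-0.1198 -0.2782 -2.9879]
[-0.8345  0.4445  0.4332  1.9315  0.4267  0.8148]
28.9
29.675 0.009502611434598816 [-0.8824  0.3054 -2.0558]
```

View pics/s11.png

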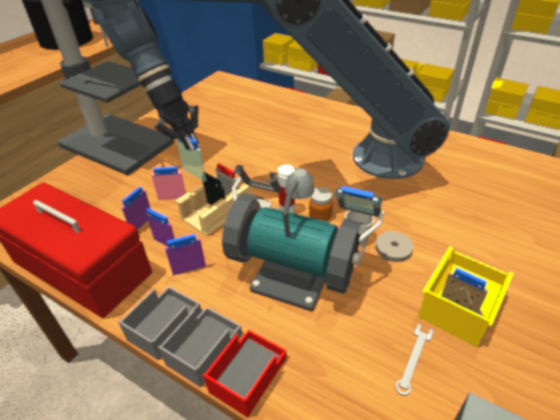

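View pics/s12.png

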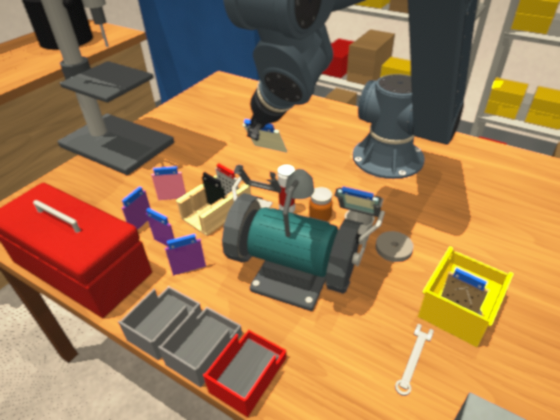

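View pics/w12.png

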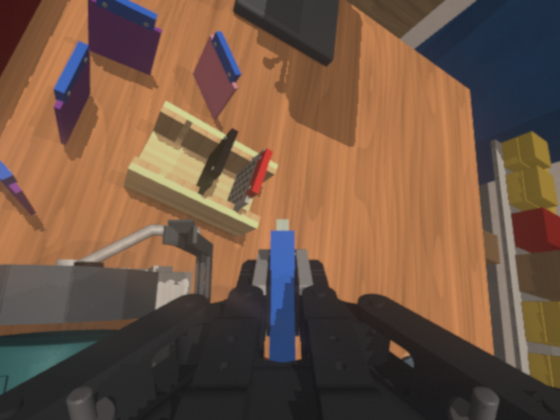

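The new pane is held firmly (rail from (282,231) to (282,360)) and the empty frame is on the left at (185,235). Moving above the mouth and inserting down the slope under contact watch.

```bash
python3 - <<'E' 2>/dev/null
from h import *
np.set_printoptions(precision=4,suppress=True)
A=seatR(.147);h=np.load("home.npz");H=h['p']-A[:,1]*.0007
print(robot.movel(H+A[:,2]*.095,h['r'],max_speed=.12,contact_N=8))
def rep(x):
    s=robot.state();print(x,s['t'],round(s['width'],4),'F',A.T@s['force'],'M',A.T@s['ft_torque'],'off',A.T@(s['ee_pos']-H))
rep('up')
for d in(.07,.055,.03,.008):
    c=robot.movel(H+A[:,2]*d,max_speed=.06,contact_N=10); rep((d,c))
    if c: break
snap("wrist","w13");snap("scene","s13")
E
```

```text
False
up 30.6167 0.0094 F [ 1.0381  0.3567 -1.4136] M [ 0.6108 -0.6501  0.3781] off [-0.0008 -0.      0.0955]
(0.07, False) 31.1833 0.0094 F [ 0.9491  0.0972 -0.6952] M [ 0.5727 -0.5835  0.365 ] off [-0.0008  0.      0.0707]
(0.055, False) 31.5833 0.0092 F [ 0.7415 -0.1701 -2.9335] M [ 0.7141 -0.3737  0.2992] off [-0.0002  0.      0.0553]
(0.03, False) 32.15 0.0093 F [-0.5832 -0.5477 -3.3727] M [ 0.7335 -0.1317  0.2839] off [-0.0001  0.      0.0302]
(0.008, False) 32.6667 0.0096 F [-1.5502  0.6568 -3.458 ] M [ 0.6759 -0.032   0.208 ] off [-0.0001  0.0001  0.0081]
```

View pics/w13.png

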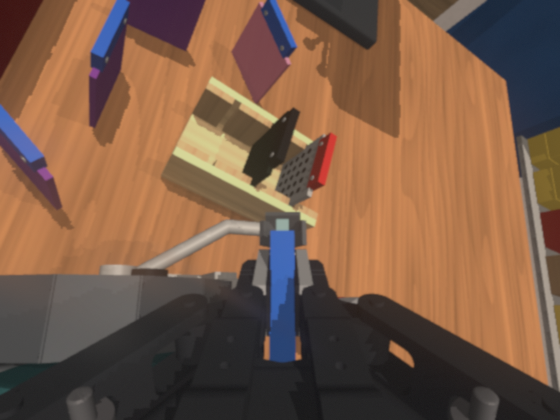

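View pics/s13.png

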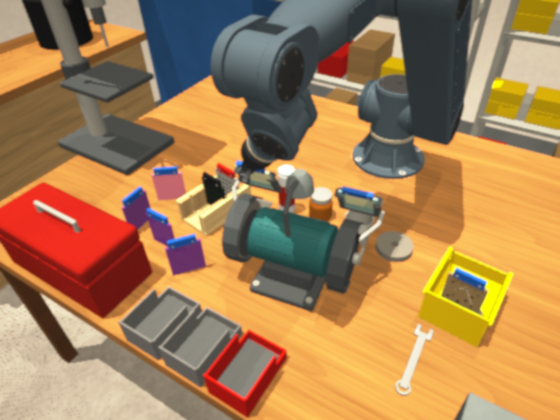

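The pane has slid 87 mm down with forces under 4 N. Finishing slowly until it meets the floor.

```bash
python3 - <<'E' 2>/dev/null
from h import *
np.set_printoptions(precision=4,suppress=True)
A=seatR(.147);h=np.load("home.npz");H=h['p']-A[:,1]*.0007
def rep(x):
    s=robot.state();print(x,s['t'],round(s['width'],4),'F',A.T@s['force'],'M',A.T@s['ft_torque'],'off',A.T@(s['ee_pos']-H))
for d in(.003,.001,0,-.001,-.002,-.003,-.004,-.005,-.006):
    c=robot.movel(H+A[:,2]*d,max_speed=.02,contact_N=10); rep((d,c))
    if c or (A.T@robot.state()['force'])[2]>8: break
robot.sleep(.3);rep('end')
snap("wrist","w14")
E
```

```text
(0.003, False) 33.1667 0.0094 F [-1.4596  0.0265 -1.6279] M [ 0.5557 -0.0083  0.1945] off [-0.0001 -0.      0.0029]
(0.001, False) 33.4167 0.0094 F [-2.095   0.4291 -2.4505] M [0.5185 0.0329 0.1576] off [-0.      0.      0.0009]
(0, False) 33.6667 0.0092 F [-2.3305 -0.238  -1.1574] M [0.4683 0.0701 0.1783] off [-0.  0. -0.]
(-0.001, False) 33.9167 0.0094 F [-2.5715  0.1365  3.1686] M [0.2735 0.1497 0.1934] off [ 0.      0.     -0.0007]
(-0.002, False) 34.1667 0.0093 F [-4.4807  1.4907  8.9394] M [-0.1048  0.3072  0.1041] off [ 0.     -0.     -0.0007]
end 34.4667 0.009 F [-3.7618  2.2299  9.1435] M [-0.0625  0.2988  0.0764] off [ 0.     -0.     -0.0007]
```

View pics/w14.png

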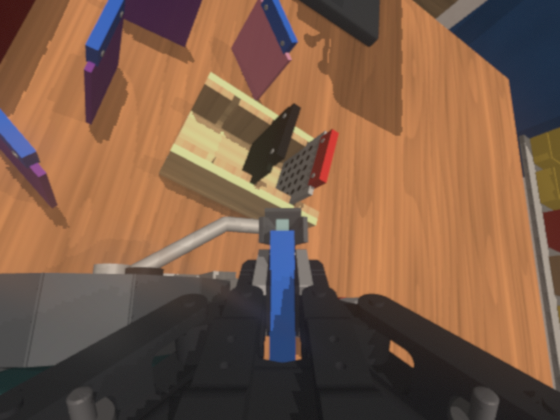

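It is on the floor at -0.7 mm from the worn pane's home pose (9 N upward), with the fingers still holding. Releasing and backing out along the slope.

```bash
python3 - <<'E' 2>/dev/null
from h import *
np.set_printoptions(precision=4,suppress=True)
A=seatR(.147);h=np.load("home.npz")
robot.grip(.05); s=robot.state();print(s['t'],s['width'],A.T@s['force'])
p=s['ee_pos']
print(robot.movel(p+A[:,2]*.09,max_speed=.1,contact_N=8))
snap("wrist","w15")
robot.movel(p+A[:,2]*.09+[-.1,0,.03],max_speed=.2)
robot.movep([.42,-.27,.40],toolrot([0,0,1],[-1,0,0]).as_euler('xyz'))
for c in("scene","top","wrist"):
    T,_=snap(c,"f_"+c)
    for n in("new_pane_mid","good_pane_mid","worn_pane_mid"):
        print(c,n,[(round(x['score'],2),tow(T,x['point'])) for x in robot.landmark_of(n,c)[:4]])
s=robot.state();print(s['t'],s['force'])
E
```

```text
34.9833 0.04994161470121308 [0.0136 0.9016 0.1236]
False
scene new_pane_mid [(0.96, array([ 0.7489, -0.2655,  0.0633])), (0.95, array([ 0.563 , -0.1564,  0.2227])), (0.76, array([ 0.7116, -0.3848,  0.0619])), (0.66, array([ 0.6894, -0.5011,  0.064 ]))]
scene good_pane_mid [(0.63, array([0.5221, 0.0947, 0.2254]))]
scene worn_pane_mid [(0.83, array([0.5196, 0.373 , 0.0683]))]
top new_pane_mid [(0.93, array([ 0.6928, -0.502 ,  0.058 ])), (0.81, array([ 0.5528, -0.5067,  0.0602])), (0.79, array([ 0.7131, -0.3849,  0.0616])), (0.57, array([ 0.5604, -0.1556,  0.2212]))]
top good_pane_mid [(0.64, array([0.5172, 0.0973, 0.2266]))]
top worn_pane_mid [(0.7, array([0.5191, 0.3815, 0.0614]))]
wrist new_pane_mid [(0.91, array([ 0.562 , -0.1582,  0.2238])), (0.7, array([ 0.7126, -0.3767,  0.0591])), (0.56, array([ 0.7512, -0.2629,  0.058 ]))]
wrist good_pane_mid []
wrist worn_pane_mid []
38.1667 [ 0.3238  0.3162 -0.3906]
```

View pics/w15.png

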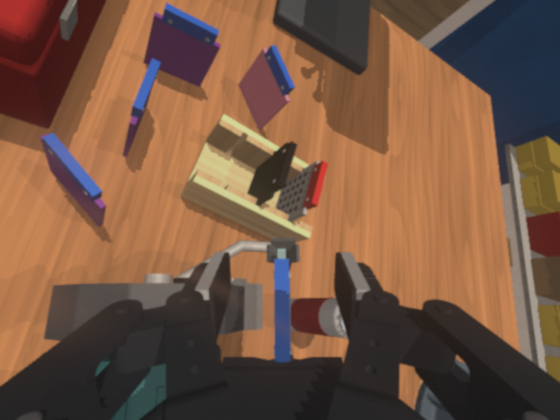

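View pics/f_scene.png

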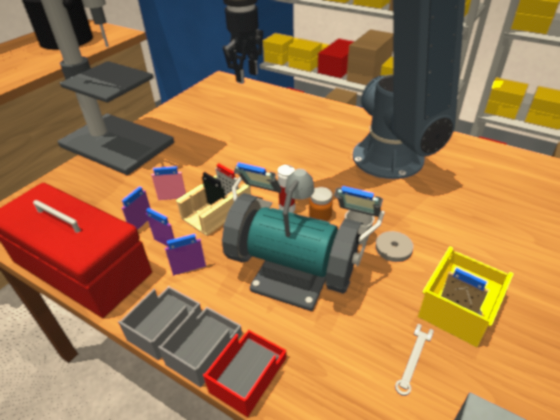

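View pics/f_top.png

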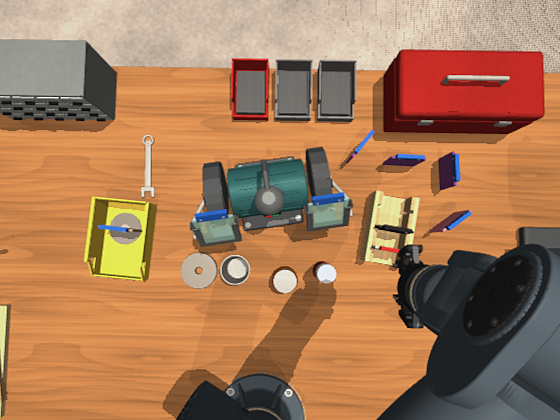

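In the top view the new pane is home in the right frame at (328,215), matching its twin at (215,228). The worn pane is in the bin at (120,229), and everything else is where it was. Handing in.

```bash
python3 -c "
from cell import robot
print(robot.job_done(), robot.state()['t'])"
```

```text
the job is handed in; nothing more can be done
the job is handed in; nothing more can be done
```

I put the worn pane from the right (-y) frame into the yellow scrap bin and slid the new pane down into that frame. I held it until it met the floor, then let go and handed the job in at about 38 s of the 67 s allowed.

**New pane:** It touched the floor 0.7 mm from where the worn pane sat, with about 9 N upward and the fingers still gripping. After letting go, three cameras put its centre at about (0.562, -0.157, 0.223), within 4 mm of my seat estimate. That is the limit of the networks' accuracy; the floor contact is the more precise check.

**Worn pane:** It stands upright and still in the bin instead of lying flat, with its centre about 0.06 m above the floor and inside the walls.

**Other things:** In the last pictures the good pane, the dark pane, the steel screen and the loose things look unmoved. I only re-measured the good pane, which read within about 3 mm of its starting position.

No check failed. The networks sometimes reported the purple look-alikes as the new pane, or the other rack plates as the worn one. I set those readings aside using the pictures and known positions.

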